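Hold the rivet tool ready over the rivet

ROBOT

A 6-joint arm with a two-finger parallel gripper is mounted at the origin on the work surface. World frame = base frame: x ahead of the robot, y to its left, z up, the work surface at z = 0. Lengths are in m, angles in rad, forces in N, time in s.
With the tool pointing down it reaches from about 0.325 to 0.875 m from the base axis. Payload 4.4 kg.
Tool frame: the origin (TCP) lies at the very end of the fingers, on their centre line; the grasp point (between the pads) lies 19 mm behind it (arm.hold_point_z is the distance from the TCP to the grasp point, in m); z points along the fingers, y is the direction in which the jaws open and shut (so a half turn about z gives the same grasp; the last joint's range is limited). The gripper opens to 85 mm and grips with 20 to 120 N. Pads are 22 mm wide; open, the fingers measure 114 mm over their backs; the gripper's body (76 mm by 85 mm) begins 54 mm behind the grasp point. The pads swing forward as they close: fully open they stand 13 mm farther back than shut.
Start: joints at [-1.494, 0.207, 1.542, -0, 1.393, -0.15], TCP at [0.129, -0.56, 0.231] pointing down, gripper open.
Joint ranges: [-2.73, 2.73], [-0.86, 2.22], [0.23, 2.46], [-1.11, 4.25], [0.08, 2.63], [-2.82, 2.82]. Speed limits (rad/s): [2.79, 2.79, 3.14, 3.14, 3.14, 3.14].

INTERFACE

Orientations are given as a unit quaternion [x, y, z, w].
In Python, from workcell import arm gives the robot as it stands. The module is installed in compiled form; this text tells all that it offers.
- The arm moves only by the tool carry_out, never from a script. Its argument "moves" is a list that holds one entry, the list of rows, each a list of 7 numbers: the turn, a rotation vector about the tool's x, y, z in rad, then the shift along the tool's x, y, z in cm, then the finger opening in cm, from 0 to 8.54. In form: [[[rx, ry, rz, tx, ty, tz, claw], ...]]. A call has 1 to 12 rows; each row shifts and turns the commanded pose from where the row before left it, along the tool's axes as they then stand; what a row does not reach is not made up. A row lasts 1/10 s, in which the tool goes at most 50 mm and 8.59 degrees, less where a joint would pass 70% of its speed; a pose out of reach is approached as far as the arm can. A call is refused whole if a number of a shift passes 5 or a number of a turn 0.15, either way. A call with a gripper value outside its range is refused whole. The fingers move at their own pace and stop on an object; the grip force is fixed at half the most. Time passes only in rows, so rows that do not move let the fingers close. It gives the time, the measured TCP pose, the force and the opening at its end, in the units of the state.
- arm.state(): the state, without advancing time (a new reading comes with each control period).
- arm.grab_frame(name): name is "scene" or "side" or "wrist"; returns (picture, depth): 400x640x3 uint8, red, green, blue; 400x640 float32, m along the optical axis (not along the pixel's ray), 0 where there is no reading.
- arm.camera_params(name): a dict with "fovy" (degrees; the focal length in pixels is half the picture's height over the tangent of half this angle, whatever the lens; pixels are square), "cx", "cy" (the principal point, pixels), "distortion" ([k1, k2, p1, p2, k3] as OpenCV has them; the pictures are not rectified), "eye" and "rotation" of the camera in the world. Camera axes: x right, y up, looking along -z (the intrinsics and any distortion apply to the point x, -y, -z); pixel columns grow to the right and rows downward; lengths in m; the calibration is good to about 2 mm. A picture is of the moment at which its call begins: read the wrist's pose just before it. camera_params takes no time and is no camera call; for the wrist camera it gives the pose at the moment of the call.
- arm.hand_in(): hands the job in, once; it reports no verdict.
Trained networks look in the newest picture that a camera, given by its name, has taken for a name from the list of things; names that differ only in an ending like _2 or _b are one class to them, and where a whole thing is asked for, a point or a joint stands for the part that bears it (a point fixed in the world has none). Each returns a list of dicts, best first, with "p" (0 to 1); they miss things now and then, are a little off and sometimes report something else, mostly with a low value. They report only what shows in the picture. A call takes as long as a camera call.
- arm.recognise(camera, name): "location" ([x, y, z] in m, in the coordinates of the camera as it stood for that picture, good to about 4 mm: the middle of the surface that is visible of it).
The state is a dict: "t": time; "q": joint angles; "dq": joint speeds; "tau": joint torques, N m; "position": TCP position; "ee_rot": TCP orientation; "wrist_force": force on the tool from outside, world axes, zero at the start; "ft_torque": the same for the moment, N m; "width": opening from 0.0 (shut) to 1.0 (fully open).
Only numpy, scipy, OpenCV 4.12 (cv2) and the standard library are available. Lean on these libraries where they do the work, as an engineer would, in place of code of your own. Each camera call takes 0.05 s, during which the arm holds its last target.

TASK

Swing the cabinet's flap open towards you by its bar, well past upright, and leave it open; take the chrome rivet tool out of its stand and lift it, clear of the green bottle, over the jig's rails. Finish while still holding it in the gripper, upright and still, with its nose centred about 1 cm above the tip of the gray rivet pin on the red strip and its broad side in line with the strip, so that it is ready to be lowered. Do not touch the rivet or bump the jig with it, and leave the bottle, the marking gauge and the screwdriver where they are.

Things in the scene. Friction and masses are not known exactly. Their poses are not given: they have to be found in the camera images.
- flap (a joint): White flap of the gray steel cabinet, hinged along its lower edge on the front sill, 172 mm from hinge to top edge, 218 mm wide. 0 = closed (leaning back, away from the robot, 35.5 deg above level); grows as it swings up and over towards the robot; upright at 0.95 rad; stop at 1.75 rad. A stiff hinge: it stays where it is left, and about 3 N at the bar moves it.
- flap_hinge (a point): Middle of the flap's hinge line, 60 mm above the table, at the cabinet's front. x axis: horizontal, from the cabinet's front to its back (away from the robot); y axis: along the hinge; z up. The open inside of the cabinet runs from here to x = 132 mm (back wall, 160 mm high above the table; cabinet 220 mm wide, its side walls slope from 60 mm at the front to 160 mm at the back).
- bar (a point): Middle of the round steel bar along the flap's top edge: 12 mm thick, 110 mm long parallel to the hinge, carried on a stub at each end; open gap of 24 mm between bar and flap edge. 202 mm from the hinge line, at 37 deg above level behind the hinge (x = 161, z = 122 mm from flap_hinge) when the flap is closed, where it overhangs the cabinet's back, with free space behind and below it. Moves with the flap.
- tool_centre (a point): Centre of the chrome rivet tool's body, a block 36 mm along its x (broad side), 28 mm along its y (grip across this) and 48 mm high, 0.35 kg. z axis: up. The nose, a 14 mm thick round rod, stands out 35 mm below the body. At the start it stands in its stand in the cabinet, 75 mm behind the hinge line, body centre 72 mm above the table.
- tool_nose (a point): Lower end of the tool's nose, on its axis, 59 mm below tool_centre. Axes as the tool's.
- stand: Blue plastic stand on the cabinet's floor, 50 x 60 mm and 38 mm high, top 48 mm above the table; the tool's body rests on it and the nose hangs in its 17 mm hole. Fixed. Origin: centre of its underside.
- pin_tip (a point): Top of the gray plastic rivet's 6 mm thick upright pin, 35 mm above the red strip, 70 mm above the table. It is in one of three spots on the strip, the other two have flat black heads 3 mm high. Fixed. z up.
- jig: Fixed riveting jig, 220 mm along its x, 150 mm along its y. A red strip (190 x 40 mm, its top 35 mm above the table) lies along the middle, along x. Along both long sides stands a metal rail 12 mm thick, 85 mm high; 126 mm between the rails. Origin: centre of its underside; z up.
- bottle_centre (a point): Green glass bottle with black cap, 52 mm thick, 150 mm tall, standing between cabinet and jig; this is its centre, half-way up.
- gauge: Black plastic marking gauge, 180 mm long along its y, 54 mm high, lying at the back of the table. Origin: centre of its underside.
- driver: Screwdriver lying on the table to the right of the jig. Origin: on its underside, x along it.

How it is judged:
On the way, in this order (a step that is already met when the one before it is completed fails the run):
1. the flap is swung open past upright (over 1.1 rad) (value of joint flap above 1.1 rad), for 0.2 s.
2. the tool is held up, its nose above the height of the jig's rails (88 mm) (height (world z) of tool_nose above 0.088 m and contact force between tool and the fingers above 1 N), for 0.2 s.
At the end, for the whole second after the job is handed in: The tool hangs still in the fingers, not touching jig or rivet: nose within 6 mm sideways of the pin's tip and 2 to 20 mm above it, upright within 0.12 rad, broad side along the strip within 0.17 rad; the flap is still open (over 1.0 rad) (horizontal distance between tool_nose and pin_tip below 0.006 m and z of tool_nose in the frame of pin_tip between 0.002 and 0.02 m and angle between tool_nose's own z axis and vertical below 0.12 rad and angle between the x axis of tool_nose and the x axis of jig, either way round below 0.17 rad and contact force between tool and the fingers above 1 N and contact force between tool and jig below 0.1 N and contact force between tool and rivet below 0.1 N and linear speed of tool below 0.02 m/s and value of joint flap above 1 rad); the arm keeps its last pose, push and grip.
It fails at once if the tool touches the rivet (contact force between tool and rivet above 0.5 N).
It fails at once if the jig is bumped (contact force between jig and anything else above 5 N).
It fails at once if the bottle is shifted by 30 mm or tipped (distance of bottle_centre from where it was at the start of the episode above 0.03 m or angle between bottle_centre's own z axis and vertical above 0.3 rad).
It fails at once if the marking gauge or the screwdriver is shifted by 30 mm (distance of any of gauge, driver from where it was at the start of the episode above 0.03 m).
It also fails if it takes over 61 s, if anything falls off the work surface, if the arm or the gripper's body presses on something with over 40 N, if the wrist force passes 120 N, or if a joint passes its speed limit or range.

## Working session

There is one attempt and no reset: what is moved stays moved. The work goes in short steps, Python scripts to look and compute and a tool call to move; the robot and the scene stay as the last step left them, time stands still between calls to the robot, and variables do not carry over. Pictures are saved under pics/ and viewed, and the job is handed in when it is done.

Besides the shell and the picture viewer there is one more tool, called after ">>>" by a JSON object that holds its "name" and its "arguments", one argument or row to a line. carry_out: Moves the arm, as the interface text tells. Its arguments: {"type":"object","properties":{"moves":{"type":"array","items":{"type":"array","items":{"type":"array","items":{"type":"number"}}}}},"required":["moves"]}

```bash
mkdir -p pics; python3 - <<'E'
from workcell import arm
import cv2,numpy as np
s=arm.state();print({k:np.round(v,3) for k,v in s.items()}, arm.hold_point_z)
for n in ["scene","side"]:
    p,d=arm.grab_frame(n);cv2.imwrite(f"pics/{n}0.png",p[:,:,::-1]);np.savez(f"{n}0.npz",p=p,d=d)
    c=arm.camera_params(n);print(n,c)
E
```

```text
{'t': np.float64(0.0), 'q': array([-1.495,  0.207,  1.543, -0.   ,  1.394, -0.15 ]), 'dq': array([-0.002,  0.   , -0.001, -0.001, -0.001, -0.001]), 'tau': array([-0.0000e+00, -3.8304e+01, -2.9160e+01, -0.0000e+00,  1.1000e-02,
       -0.0000e+00]), 'position': array([ 0.129, -0.559,  0.23 ]), 'ee_rot': array([ 0.994,  0.113,  0.   , -0.001]), 'wrist_force': array([-0.705, -0.022, -0.591]), 'ft_torque': array([ 0.007,  0.027, -0.045]), 'width': np.float64(1.003)} 0.0187
scene {'fovy': 42.9546196459819, 'cx': 325.9451367411647, 'cy': 212.4809023110227, 'distortion': array([-0.06456166,  0.        ,  0.        ,  0.        ,  0.        ]), 'eye': array([1.45747896, 0.33181265, 0.93594113]), 'rotation': array([0.21540775, 0.35157735, 0.77126785, 0.4849111 ])}
side {'fovy': 48.42908645348896, 'cx': 313.6762121460528, 'cy': 199.50881086941996, 'distortion': array([-0.0933895,  0.       ,  0.       ,  0.       ,  0.       ]), 'eye': array([0.22222317, 0.63079112, 0.87247152]), 'rotation': array([-0.10474147,  0.38555872,  0.87951723, -0.25850174])}
```

View pics/scene0.png

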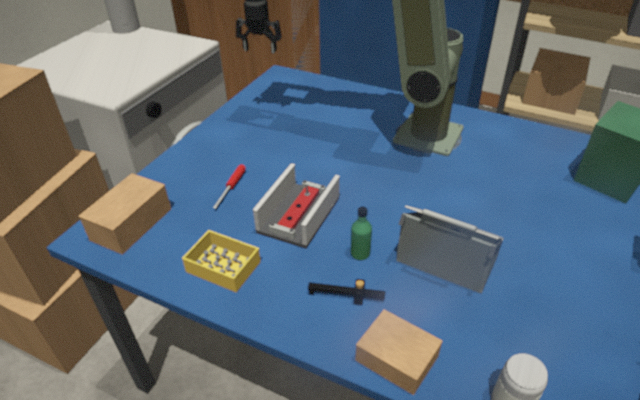

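View pics/side0.png

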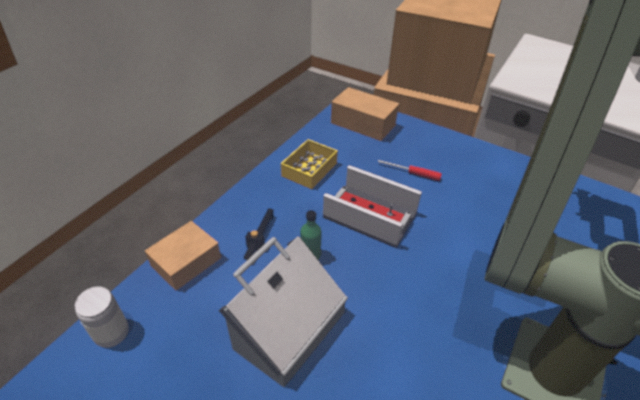

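The pictures show the cabinet with its flap closed (scene ~(450,245), side ~(285,300), bar at side ~(260,258)). The bottle is at scene (361,235) and the jig at scene (298,205). Next I'll turn both views into world point clouds.

```bash
cat > h.py <<'E'
import numpy as np,cv2
from scipy.spatial.transform import Rotation as R
def K(c,H=400):
    f=H/2/np.tan(np.radians(c["fovy"])/2); return np.array([[f,0,c["cx"]],[0,f,c["cy"]],[0,0,1]])
def cloud(c,d):
    v,u=np.mgrid[0:d.shape[0],0:d.shape[1]]
    n=cv2.undistortPoints(np.stack([u,v],-1).reshape(-1,1,2).astype(float),K(c),np.array(c["distortion"])).reshape(d.shape+(2,))
    P=np.stack([n[...,0]*d,-n[...,1]*d,-d],-1)
    W=P@R.from_quat(c["rotation"]).as_matrix().T+c["eye"]
    W[d<=0]=np.nan
    return W
def proj(c,p):
    p=np.atleast_2d(p); q=(p-c["eye"])@R.from_quat(c["rotation"]).as_matrix()
    q=q*[1,-1,-1]
    return cv2.projectPoints(q.reshape(-1,1,3),np.zeros(3),np.zeros(3),K(c),np.array(c["distortion"]))[0].reshape(-1,2)
E
python3 - <<'E'
from h import *
from workcell import arm
pts=[]
for n in ["scene","side"]:
    z=np.load(f"{n}0.npz");c=arm.camera_params(n);W=cloud(c,z["d"]);np.save(f"{n}W.npy",W)
    pts.append((W.reshape(-1,3),z["p"].reshape(-1,3)))
    for nm in ["flap","bar","tool_centre","jig","pin_tip","bottle_centre","gauge","driver","stand"]:
        r=arm.recognise(n,nm)[:2]
        for q in r:
            print(n,nm,round(q["p"],2),np.round(R.from_quat(c["rotation"]).apply(q["location"])+c["eye"],3))
# topdown maps 1.25mm/px? x .3-.9 up, y -.5...5 
S=800
img=np.zeros((500,800,3),np.uint8);hm=np.full((500,800),-1.)
for W,p in pts:
    ok=np.isfinite(W).all(1)&(W[:,2]>-.02)&(W[:,2]<.3);W=W[ok];p=p[ok]
    r=((0.85-W[:,0])*1000).astype(int);c=((.4-W[:,1])*1000).astype(int)
    ok=(r>=0)&(r<500)&(c>=0)&(c<800)
    for a,b,w,q in zip(r[ok],c[ok],W[ok],p[ok]):
        if w[2]>hm[a,b]: hm[a,b]=w[2];img[a,b]=q[::-1]
cv2.imwrite("pics/top.png",img)
h=np.clip((hm)/.2*255,0,255).astype(np.uint8);cv2.imwrite("pics/toph.png",cv2.applyColorMap(cv2.dilate(h,np.ones((3,3))),cv2.COLORMAP_JET))
E
```

```text
scene flap 0.75 [0.611 0.223 0.198]
scene bar 0.74 [0.612 0.221 0.198]
scene tool_centre 0.26 [ 0.504 -0.438  0.026]
scene jig 0.62 [ 0.572 -0.204  0.04 ]
scene bottle_centre 0.68 [0.63  0.013 0.084]
scene gauge 0.89 [0.759 0.052 0.03 ]
scene gauge 0.22 [0.613 0.219 0.197]
scene driver 0.75 [ 0.507 -0.436  0.026]
scene stand 0.63 [ 0.572 -0.208  0.038]
side flap 0.59 [0.533 0.229 0.128]
side flap 0.51 [ 0.535 -0.197  0.041]
side bar 0.87 [0.53  0.226 0.125]
side jig 0.83 [ 0.536 -0.203  0.043]
side pin_tip 0.66 [ 0.499 -0.437  0.018]
side gauge 0.6 [0.743 0.07  0.027]
side driver 0.77 [ 0.5   -0.437  0.018]
```

View pics/top.png

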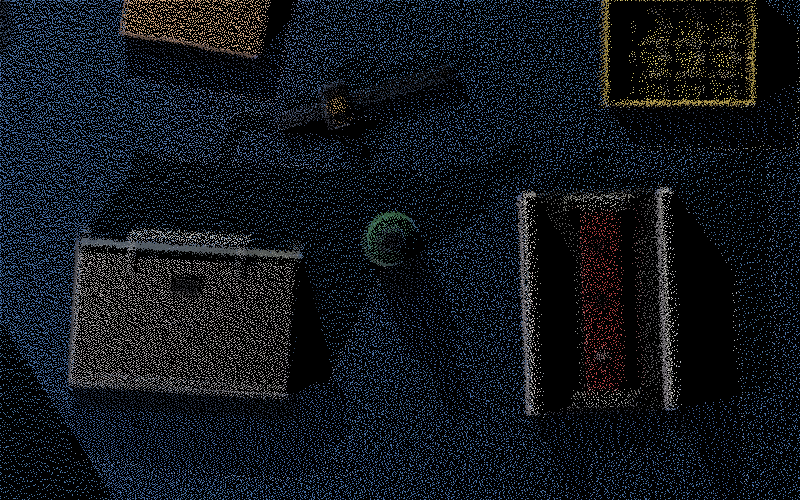

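View pics/toph.png

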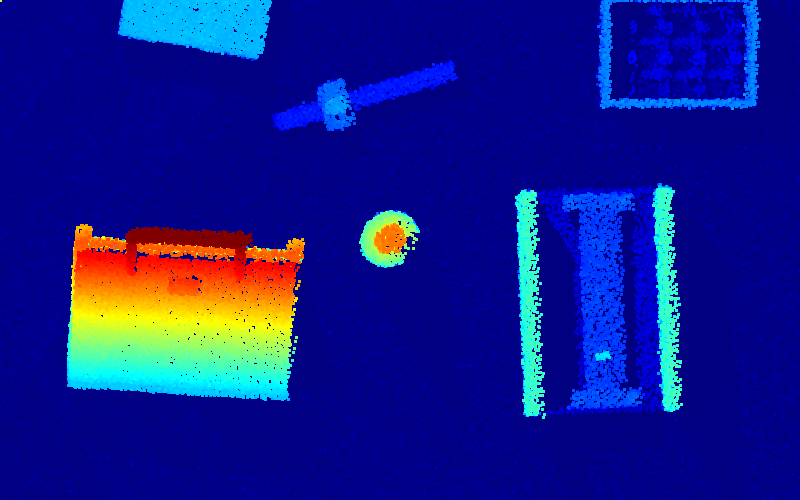

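The top-down maps show the cabinet (cols 68-303, rows 228-400), bottle (390,240), jig (cols 517-680) and the pin as a bump at (602,355). I'll fit the poses now.

```bash
python3 - <<'E'
from h import *
W0=np.load("sceneW.npy");W1=np.load("sideW.npy")
P=np.vstack([W0.reshape(-1,3),W1.reshape(-1,3)]);src=np.r_[np.zeros(W0.size//3),np.ones(W1.size//3)]
ok=np.isfinite(P).all(1);P=P[ok];src=src[ok]
print("table z",[np.median(P[(src==s)&(abs(P[:,0]-.45)<.1)&(abs(P[:,1]+.03)<.08)&(P[:,2]<.02),2]) for s in (0,1)])
# flap
m=(P[:,0]>.45)&(P[:,0]<.62)&(P[:,1]>.09)&(P[:,1]<.335)&(P[:,2]>.07)&(P[:,2]<.165)&(src==1)
F=P[m]
for _ in range(5):
    c=F.mean(0);n=np.linalg.svd(F-c,full_matrices=0)[2][2];n*=np.sign(n[2]);F=F[abs((F-c)@n)<.003]
print("flap plane",c,n,"tilt",np.degrees(np.arccos(n[2])),"yaw",np.degrees(np.arctan2(-n[1],-n[0])),len(F))
fr=P[(src==1)&(abs((P-c)@n)<.006)&(P[:,0]>.4)&(P[:,0]<.66)&(P[:,1]>.05)&(P[:,1]<.36)&(P[:,2]>.05)&(P[:,2]<.2)]
print("rect",cv2.minAreaRect(fr[:,:2].astype(np.float32)))
for s in (0,1):
    b=P[(src==s)&(P[:,2]>.168)&(P[:,2]<.23)&(P[:,0]>.56)&(P[:,0]<.66)&(P[:,1]>.1)&(P[:,1]<.32)]
    # restrict
    print("bar",s,len(b),b.mean(0),b.min(0),b.max(0),cv2.minAreaRect(b[b[:,2]>.178][:,:2].astype(np.float32)))
# jig
for s in (0,1):
    m=(src==s)&(P[:,2]>.08)&(P[:,2]<.092)&(P[:,0]>.4)&(P[:,0]<.7)&(P[:,1]>-.3)&(P[:,1]<-.1)
    J=P[m]
    print("jig rails",s,len(J),cv2.minAreaRect(J[:,:2].astype(np.float32)),np.median(J[:,2]))
    for lo,hi in((-.2,-.1),(-.3,-.2)):
        a=J[(J[:,1]>lo)&(J[:,1]<hi)];k=np.polyfit(a[:,0],a[:,1],1);print("  rail",k,a.min(0),a.max(0),a.mean(0))
    m=(src==s)&(P[:,2]>.045)&(P[:,2]<.075)&(P[:,0]>.42)&(P[:,0]<.6)&(P[:,1]>-.24)&(P[:,1]<-.16)
    a=P[m];print(" pin",len(a),np.round(a[a[:,2].argsort()],4)[-15:].tolist())
m=(P[:,2]>.04)&(P[:,2]<.16)&(abs(P[:,0]-.61)<.05)&(abs(P[:,1]-.01)<.05)
b=P[m];
from scipy.optimize import least_squares
low=b[(b[:,2]>.03)&(b[:,2]<.08)]
r=least_squares(lambda q:np.hypot(low[:,0]-q[0],low[:,1]-q[1])-.026,[.61,.01],loss="soft_l1",f_scale=.002);print("bottle",r.x,b[:,2].max())
E
```

```text
table z [np.float64(0.002006053718295875), np.float64(-0.00015186449653165068)]
flap plane [0.51743456 0.19669843 0.11450193] [-0.63256399  0.06135739  0.77207388] tilt 39.459511583011874 yaw -5.540239447240254 3149
rect ((0.5365629196166992, 0.21784885227680206), (0.22172093391418457, 0.1617705076932907), 86.65737915039062)
bar 0 397 [0.60963972 0.21292405 0.19441652] [0.57890723 0.10164775 0.17028932] [0.62201034 0.31842724 0.20614058] ((0.612494945526123, 0.20949435234069824), (0.024797668680548668, 0.12212104350328445), 4.11715841293335)
bar 1 1042 [0.59444456 0.2192413  0.1823312 ] [0.56848636 0.1057198  0.16802682] [0.61973833 0.31981135 0.20399982] ((0.5998545289039612, 0.21338945627212524), (0.1205781102180481, 0.03611264377832413), 87.6958999633789)
jig rails 0 595 ((0.547648549079895, -0.20317164063453674), (0.22685900330543518, 0.1522148996591568), 2.048905849456787) 0.08626418505076272
  rail [ 0.03941647 -0.15469646] [ 0.43201161 -0.14471847  0.08008509] [ 0.65863571 -0.12351862  0.09177192] [ 0.55544376 -0.13280283  0.08592313]
  rail [ 0.04996396 -0.29755997] [ 0.44332
[... 710 characters left out ...]
13924338  0.08000906] [ 0.65626327 -0.11633253  0.08964942] [ 0.54105766 -0.12789558  0.08406173]
  rail [ 0.04313579 -0.28957325] [ 0.43967618 -0.28013017  0.0800407 ] [ 0.66049673 -0.25338998  0.08999532] [ 0.54748045 -0.26595725  0.08403199]
 pin 18 [[0.4926, -0.1991, 0.0478], [0.4939, -0.2013, 0.049], [0.4916, -0.2028, 0.049], [0.4932, -0.1978, 0.0559], [0.4905, -0.1979, 0.0573], [0.4914, -0.199, 0.0596], [0.4935, -0.1972, 0.0599], [0.492, -0.1993, 0.0628], [0.4941, -0.1976, 0.0629], [0.4943, -0.1966, 0.0674], [0.4919, -0.1976, 0.0678], [0.4912, -0.202, 0.0682], [0.4931, -0.1995, 0.0693], [0.495, -0.1973, 0.07], [0.4943, -0.2017, 0.0705]]
bottle [0.60940889 0.0081035 ] 0.1549207576406122
```

>>> {"name": "carry_out", "arguments": {
  "moves": [
    [[0,0,0.144,0,0,-5,0],[0,0,0.144,0,0,-5,0],[0,0,0,2.44,-3.98,0,0],[0,0,0,2.44,-3.98,0,0],[0,0,0,2.44,-3.98,0,0],[0,0,0,2.44,-3.98,0,0],[0,0,0,2.44,-3.98,0,0],[0,0,0,2.44,-3.98,0,0],[0,0,0,2.44,-3.98,0,0],[0,0,0,2.44,-3.98,0,0],[0,0,0,2.44,-3.98,0,0],[0,0,0,2.44,-3.98,0,0]]
  ]
}}

```text
t: 2.2
position: [0.3979, -0.1763, 0.3317]
ee_rot: [1.0, -0.031, 0.001, 0.0]
wrist_force: [1.3, 0.1, 0.4]
width: 0.002
```

>>> {"name": "carry_out", "arguments": {
  "moves": [
    [[0,0,0,2.44,-3.98,0,0],[0,0,0,2.44,-3.98,0,0],[0,0,0,2.44,-3.98,0,0],[0,0,0,2.44,-3.98,0,0],[0,0,0,2.44,-3.98,0,0],[0,0,0,2.44,-3.98,0,0],[0,0,0,2.44,-3.98,0,0],[0,0,0,0,0,0,0],[0,0,0,0,0,0,0]]
  ]
}}

```text
t: 3.1
position: [0.5847, 0.0905, 0.3305]
ee_rot: [1.0, -0.03, -0.001, 0.0]
wrist_force: [-0.6, 0.1, -0.3]
width: 0.003
```

```bash
python3 - <<'E'
from h import *
from workcell import arm
s=arm.state();print(s["position"],R.from_quat(s["ee_rot"]).as_matrix().round(3),s["q"].round(2),s["width"])
p,d=arm.grab_frame("wrist");c=arm.camera_params("wrist");np.savez("w1.npz",p=p,d=d);cv2.imwrite("pics/w1.png",p[:,:,::-1]);print(c)
p,d=arm.grab_frame("side");cv2.imwrite("pics/s1.png",p[:,:,::-1])
E
```

```text
[0.58466313 0.09047321 0.33053508] [[ 0.998 -0.059 -0.002]
 [-0.059 -0.998 -0.001]
 [-0.002  0.001 -1.   ]] [ 0.01  0.19  1.36 -0.    1.59  1.64] 0.0026749598740285533
{'fovy': 68.26983193436087, 'cx': 316.42367852807877, 'cy': 197.5498449000838, 'distortion': array([-0.03010968,  0.        ,  0.        ,  0.        ,  0.        ]), 'eye': array([0.65367355, 0.08605369, 0.47384403]), 'rotation': array([ 0.09635061, -0.1016587 ,  0.72142742, -0.67817737])}
```

View pics/w1.png

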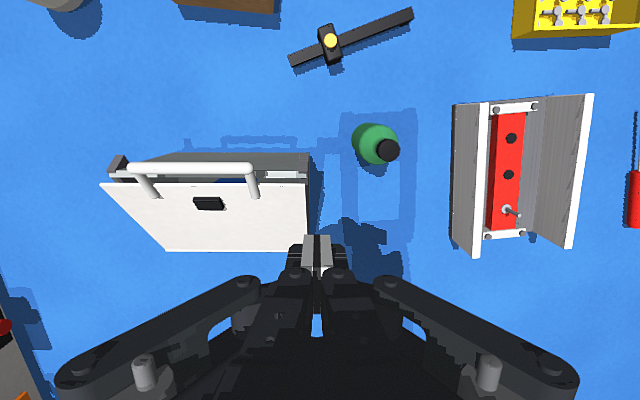

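The wrist view shows the flap's bar at (130-255,168), the bottle cap at (388,150), and the strip with the rivet pin at (508-519,210-216). I'll measure all of these from it.

```bash
cat > meas.py <<'E'
from h import *
E
python3 - <<'E'
from h import *
from workcell import arm
z=np.load("w1.npz");p,d=z["p"],z["d"]
c=arm.camera_params("wrist")
W=cloud(c,d)
def show(v,u):print((u,v),p[v,u],np.round(W[v,u],4))
print("bar");[show(v,u) for u in (150,170,195,220,240) for v in (164,168,172)]
print("pin");
for v in range(203,222,2):
    print(v,[(u,round(float(W[v,u,2]),3)) for u in range(500,524,2)])
m=(W[...,2]>.055)&(W[...,2]<.08)&(abs(W[...,0]-.494)<.02)&(abs(W[...,1]+.2)<.02);print(np.argwhere(m)[:,::-1].tolist(),W[m].mean(0))
m=(W[...,2]>.08)&(W[...,2]<.095)&(W[...,0]>.42)&(W[...,0]<.68)&(W[...,1]>-.3)&(W[...,1]<-.1)
print(cv2.minAreaRect(W[m][:,:2].astype(np.float32)))
# bar fit
m=(W[...,2]>.17)&(W[...,2]<.21)&(W[...,0]>.56)&(W[...,0]<.66)&(W[...,1]>.1)&(W[...,1]<.32)
print(cv2.minAreaRect(W[m][:,:2].astype(np.float32)),W[m].mean(0))
red=(p[...,0]>150)&(p[...,1]<70)&(W[...,1]>-.25)&(W[...,1]<-.15);print("red",cv2.minAreaRect(W[red][:,:2].astype(np.float32)),np.median(W[red],0))
print("table",np.median(W[60:120,450:470],(0,1)))
E
```

```text
bar
(150, 164) [249 249 248] [0.6175 0.2449 0.2001]
(150, 168) [253 253 253] [0.614  0.2446 0.2021]
(150, 172) [234 233 232] [0.6101 0.2457 0.2017]
(170, 164) [249 250 249] [0.6163 0.2254 0.2009]
(170, 168) [254 254 254] [0.6128 0.2251 0.2029]
(170, 172) [237 238 236] [0.6089 0.2264 0.2019]
(195, 164) [248 249 248] [0.6148 0.2016 0.201 ]
(195, 168) [254 254 254] [0.6114 0.2011 0.2039]
(195, 172) [236 237 237] [0.6073 0.2026 0.2018]
(220, 164) [248 249 248] [0.6129 0.1788 0.1988]
(220, 168) [255 255 255] [0.6096 0.1783 0.2022]
(220, 172) [239 240 238] [0.6058 0.1789 0.202 ]
(240, 164) [248 248 247] [0.6119 0.1595 0.2002]
(240, 168) [255 255 255] [0.6081 0.16   0.2005]
(240, 172) [240 242 241] [0.6046 0.1601 0.2018]
pin
203 [(500, 0.035), (502, 0.035), (504, 0.037), (506, 0.037), (508, 0.037), (510, 0.037), (512, 0.037), (514, 0.037), (516, 0.036), (518, 0.017), (520, 0.016), (522, 0.015)]
205 [(500, 0.035), (502, 0.035), (504, 0.04), (506, 0.041), (508, 0.039), (510, 0.037), (512, 0.037), (514, 0.036), (516, 0.036), (518, 0.016), (520, 0.015), (522, 0.016)]
207 [(500, 0.034), (502, 0.
[... 1637 characters left out ...]
], [517, 214], [518, 214], [519, 214], [520, 214], [514, 215], [515, 215], [516, 215], [517, 215], [518, 215], [519, 215], [520, 215], [521, 215], [516, 216], [517, 216], [518, 216], [519, 216], [520, 216], [518, 217], [519, 217], [520, 217]] [ 0.49207666 -0.20185908  0.0654103 ]
((0.5470671653747559, -0.2009766399860382), (0.21970610320568085, 0.15238234400749207), 2.050835371017456)
((0.5954390168190002, 0.20990757644176483), (0.21766403317451477, 0.044606439769268036), 86.37244415283203) [0.59845555 0.20817506 0.18727309]
red ((0.5467177033424377, -0.2010633647441864), (0.18123765289783478, 0.041000090539455414), 1.907165288925171) [ 0.55810936 -0.19965133  0.03628117]
table [nan nan nan]
```

```bash
python3 -c "
import cv2
p=cv2.imread('pics/w1.png');cv2.imwrite('pics/w1pin.png',cv2.resize(p[90:250,440:600],None,fx=3.6,fy=3.6,interpolation=cv2.INTER_CUBIC))"
```

```text
(no output)
```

View pics/w1pin.png

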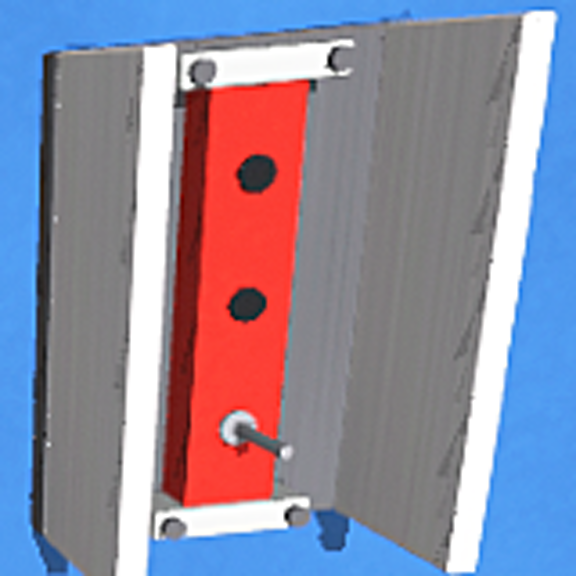

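```bash
python3 - <<'E'
import numpy as np
th=np.radians(np.r_[41,np.arange(45,124,4.5)])
x=.202*np.cos(th)*100;z=.202*np.sin(th)*100
print(len(th)-1,[[round(a,2),round(-b,2)] for a,b in zip(np.diff(x),np.diff(z))],np.degrees(th[-1]))
E
```

```text
18 [[np.float64(-0.96), np.float64(-1.03)], [np.float64(-1.16), np.float64(-1.08)], [np.float64(-1.25), np.float64(-0.98)], [np.float64(-1.32), np.float64(-0.88)], [np.float64(-1.38), np.float64(-0.78)], [np.float64(-1.44), np.float64(-0.66)], [np.float64(-1.49), np.float64(-0.55)], [np.float64(-1.53), np.float64(-0.43)], [np.float64(-1.56), np.float64(-0.31)], [np.float64(-1.58), np.float64(-0.19)], [np.float64(-1.58), np.float64(-0.06)], [np.float64(-1.58), np.float64(0.06)], [np.float64(-1.58), np.float64(0.19)], [np.float64(-1.56), np.float64(0.31)], [np.float64(-1.53), np.float64(0.43)], [np.float64(-1.49), np.float64(0.55)], [np.float64(-1.44), np.float64(0.66)], [np.float64(-1.38), np.float64(0.78)]] 121.5
```

>>> {"name": "carry_out", "arguments": {
  "moves": [
    [[0,0,0,1.73,-4.06,0,0],[0,0,0,1.73,-4.06,0,0],[0,0,0,1.73,-4.06,0,0],[0,0,0,0,0,3.8,0],[0,0,0,0,0,3.8,0],[0,0,0,0,0,3.8,0],[0,0,0,0,0,3.8,0],[0,0,0,0,0,0,0],[0,0,0,0,0,0,0]]
  ]
}}

```text
t: 4.1
position: [0.6437, 0.2067, 0.1797]
ee_rot: [1.0, -0.031, -0.0, 0.0]
wrist_force: [0.7, 0.3, 1.0]
width: -0.001
```

```bash
python3 - <<'E'
from h import *
from workcell import arm
s=arm.state();print(s["position"],s["wrist_force"])
for n in("side","wrist"):
    p,d=arm.grab_frame(n);cv2.imwrite(f"pics/{n}2.png",p[:,:,::-1])
E
```

```text
[0.6437489  0.20672143 0.17970415] [0.66065775 0.28523752 0.96989735]
```

View pics/side2.png

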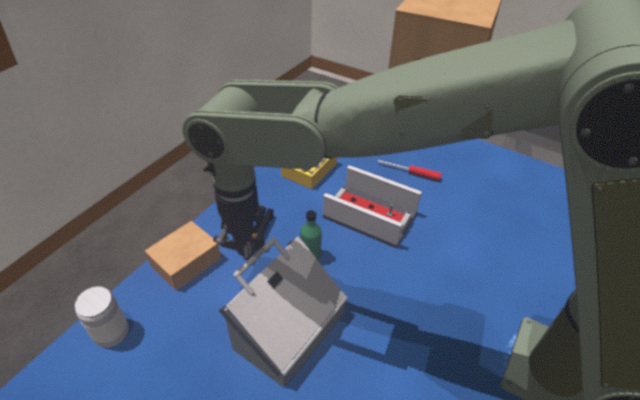

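View pics/wrist2.png

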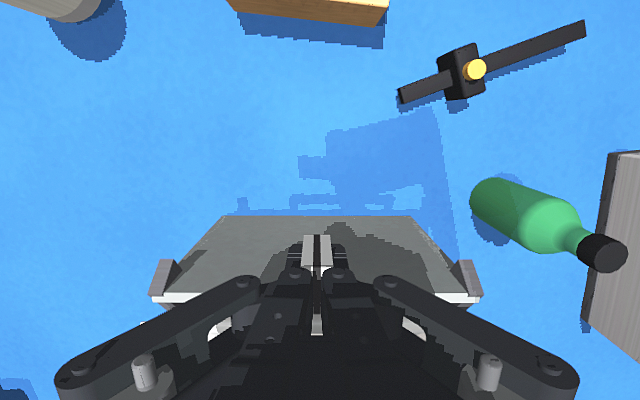

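The fingers are behind the bar and centred on it (wrist ~(317,240), bar hidden below). Now the arc.

>>> {"name": "carry_out", "arguments": {
  "moves": [
    [[0,0,0,-0.8,0,0,0],[0,0,0,-0.8,0,0,0],[0,0,0,-0.96,0,-1.03,0],[0,0,0,-1.16,0,-1.08,0],[0,0,0,-1.25,0,-0.98,0],[0,0,0,-1.32,0,-0.88,0],[0,0,0,-1.38,0,-0.78,0],[0,0,0,-1.44,0,-0.66,0]]
  ]
}}

```text
t: 5.0
position: [0.5546, 0.214, 0.2365]
ee_rot: [1.0, -0.031, 0.004, -0.001]
wrist_force: [3.9, 0.4, 0.9]
width: 0.001
```

```bash
python3 - <<'E'
from h import *
from workcell import arm
s=arm.state();print(s["position"],s["wrist_force"])
p,d=arm.grab_frame("side");cv2.imwrite(f"pics/side3.png",p[:,:,::-1])
E
```

```text
[0.5546443  0.21396929 0.23646632] [3.93874228 0.35955337 0.91187686]
```

View pics/side3.png

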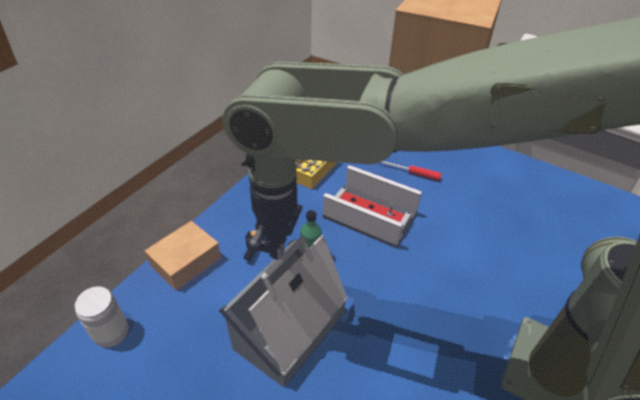

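The flap is moving with a wrist force of about 4 N. I'll continue the arc.

>>> {"name": "carry_out", "arguments": {
  "moves": [
    [[0,0,0,-1.49,0,-0.55,0],[0,0,0,-1.53,0,-0.43,0],[0,0,0,-1.56,0,-0.31,0],[0,0,0,-1.58,0,-0.19,0],[0,0,0,-1.58,0,-0.06,0],[0,0,0,-1.58,0,0.06,0],[0,0,0,-1.58,0,0.19,0],[0,0,0,-1.56,0,0.31,0],[0,0,0,-1.53,0,0.43,0],[0,0,0,-1.49,0,0.55,0],[0,0,0,-1.44,0,0.66,0],[0,0,0,0,0,0,0]]
  ]
}}

```text
t: 6.25
position: [0.3822, 0.2241, 0.2265]
ee_rot: [1.0, -0.03, -0.001, 0.0]
wrist_force: [0.0, -0.8, 0.2]
width: 0.002
```

```bash
python3 - <<'E'
from h import *
from workcell import arm
s=arm.state();print(s["position"],s["wrist_force"],s["q"])
for n in("side","wrist"):
    p,d=arm.grab_frame(n);cv2.imwrite(f"pics/{n}4.png",p[:,:,::-1])
E
```

```text
[0.38217681 0.22405472 0.22646352] [ 0.01219012 -0.80413262  0.17536892] [ 3.34187072e-01 -7.71250976e-02  1.85303287e+00  3.39001318e-04
  1.36688890e+00  1.96477349e+00]
```

View pics/side4.png

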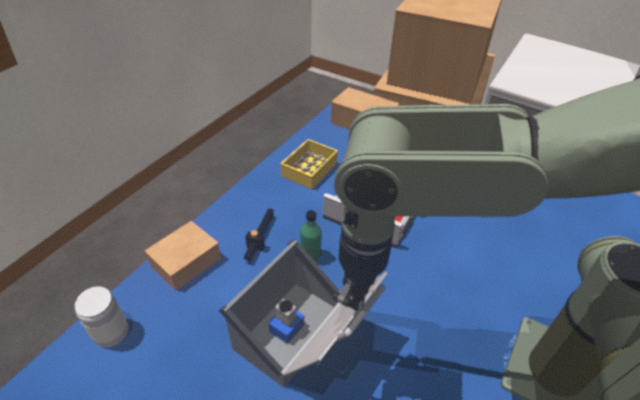

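View pics/wrist4.png

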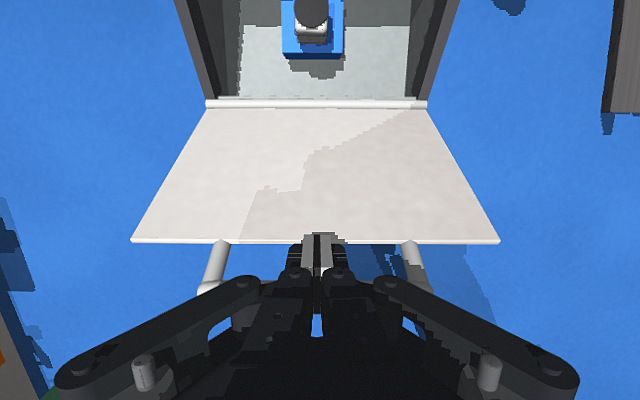

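The flap is open to about 1.4 rad, and the tool in its blue stand is visible inside (wrist (313,20)). I'll retreat upwards and look down at the tool.

>>> {"name": "carry_out", "arguments": {
  "moves": [
    [[0,0,0,0.4,0,-1,0],[0,0,0,0,0,-4,0],[0,0,0,0,0,-4,0],[0,0,0,2,0,-2,0],[0,0,0,4,0,0,5],[0,0,0,2,0,0,5],[0,0,0,0,0,0,5],[0,0,0,0,0,0,5]]
  ]
}}

```text
t: 7.15
position: [0.4683, 0.2186, 0.3369]
ee_rot: [1.0, -0.031, -0.0, 0.0]
wrist_force: [-0.4, 0.1, 0.0]
width: 0.589
```

```bash
python3 - <<'E'
from h import *
from workcell import arm
s=arm.state();print(s["position"],s["wrist_force"],s["width"])
p,d=arm.grab_frame("wrist");c=arm.camera_params("wrist");cv2.imwrite("pics/w5.png",p[:,:,::-1]);np.savez("w5.npz",p=p,d=d)
for nm in("tool_centre","stand","bar","flap"):
    for q in arm.recognise("wrist",nm)[:2]:print(nm,q["p"],R.from_quat(c["rotation"]).apply(q["location"])+c["eye"])
np.save("c5.npy",c,allow_pickle=True)
p,d=arm.grab_frame("scene");cv2.imwrite("pics/sc5.png",p[:,:,::-1])
E
```

```text
[0.46832316 0.21863374 0.33693892] [-0.40506099  0.07687027  0.01715985] 0.5888813045994862
stand 0.58 [0.53512902 0.21747022 0.04935177]
bar 0.8 [0.41129876 0.22224943 0.15420784]
flap 0.81 [0.40754774 0.22479059 0.15907942]
flap 0.42 [ 0.55427165 -0.12860081  0.03862365]
```

View pics/w5.png

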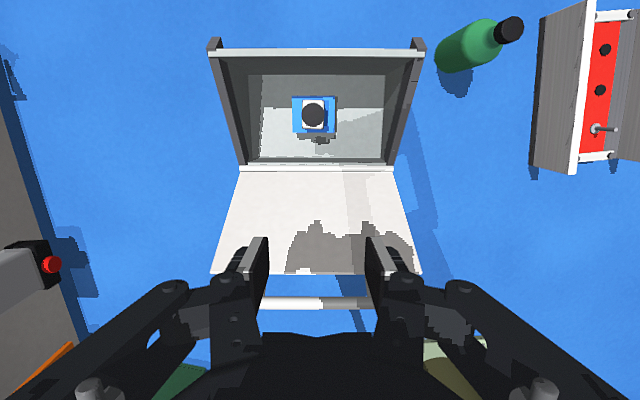

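View pics/sc5.png

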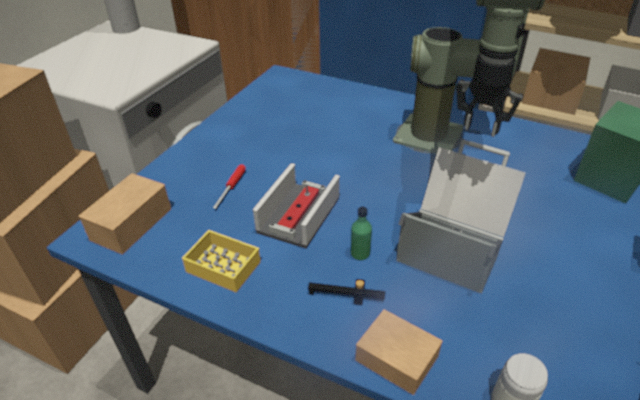

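```bash
python3 - <<'E'
from h import *
z=np.load("w5.npz");p,d=z["p"],z["d"];c=np.load("c5.npy",allow_pickle=True).item()
W=cloud(c,d)
cv2.imwrite('pics/w5t.png',cv2.resize(p[70:170,250:390,::-1],None,fx=5.5,fy=5.5,interpolation=cv2.INTER_CUBIC))
for v in range(88,142,3): print(v,[(round(float(W[v,u,0]),3),round(float(W[v,u,1]),3),round(float(W[v,u,2]),3)) for u in range(289,345,6)])
for lo,hi in((.088,.105),(.105,.2),(.04,.055)):
    m=(W[...,2]>lo)&(W[...,2]<hi)&(abs(W[...,0]-.53)<.05)&(abs(W[...,1]-.215)<.05)
    print(lo,m.sum(),W[m].mean(0),cv2.minAreaRect(W[m][:,:2].astype(np.float32)),np.median(W[m][:,2]))
E
```

```text
88 [(0.575, 0.254, 0.01), (0.575, 0.245, 0.01), (0.574, 0.236, 0.012), (0.574, 0.227, 0.011), (0.573, 0.218, 0.011), (0.572, 0.209, 0.011), (0.572, 0.2, 0.012), (0.571, 0.191, 0.011), (0.571, 0.182, 0.009), (0.57, 0.173, 0.01)]
91 [(0.571, 0.254, 0.01), (0.57, 0.245, 0.01), (0.57, 0.236, 0.011), (0.569, 0.227, 0.012), (0.569, 0.218, 0.009), (0.568, 0.209, 0.011), (0.568, 0.2, 0.01), (0.567, 0.191, 0.011), (0.567, 0.182, 0.01), (0.566, 0.173, 0.012)]
94 [(0.567, 0.255, 0.009), (0.566, 0.246, 0.008), (0.566, 0.236, 0.012), (0.565, 0.227, 0.011), (0.564, 0.218, 0.011), (0.564, 0.209, 0.01), (0.563, 0.2, 0.01), (0.563, 0.191, 0.011), (0.562, 0.182, 0.011), (0.562, 0.173, 0.01)]
97 [(0.562, 0.255, 0.01), (0.56, 0.243, 0.047), (0.559, 0.235, 0.048), (0.559, 0.227, 0.047), (0.558, 0.218, 0.048), (0.558, 0.21, 0.048), (0.557, 0.202, 0.049), (0.557, 0.193, 0.048), (0.558, 0.182, 0.011), (0.557, 0.173, 0.01)]
100 [(0.558, 0.255, 0.01), (0.556, 0.244, 0.048), (0.555, 0.235, 0.047), (0.553, 0.226, 0.094), (0.552, 0.218, 0.095), (0.552, 0.211, 0.093), (0.553, 0.202, 0.048), (0.553, 0.194, 0.049),
[... 2891 characters left out ...]
2, 0.01), (0.497, 0.223, 0.01), (0.497, 0.213, 0.01), (0.496, 0.204, 0.011), (0.496, 0.195, 0.01), (0.495, 0.185, 0.011), (0.495, 0.176, 0.011)]
0.088 646 [0.53601192 0.21996453 0.09723903] ((0.536107063293457, 0.21994775533676147), (0.028757845982909203, 0.03549946844577789), 86.370361328125) 0.09783384296490599
0.105 0 [nan nan nan] ((0.0, 0.0), (0.0, 0.0), 0.0) nan
0.04 898 [0.53667441 0.21972906 0.04823556] ((0.5364428758621216, 0.21986079216003418), (0.06004643440246582, 0.049222711473703384), 86.3467025756836) 0.04826441165657369<stdin>:8: RuntimeWarning: Mean of empty slice.
  ret = um.true_divide(
  return _methods._mean(a, axis=axis, dtype=dtype,
  ret = ret.dtype.type(ret / rcount)
```

View pics/w5t.png

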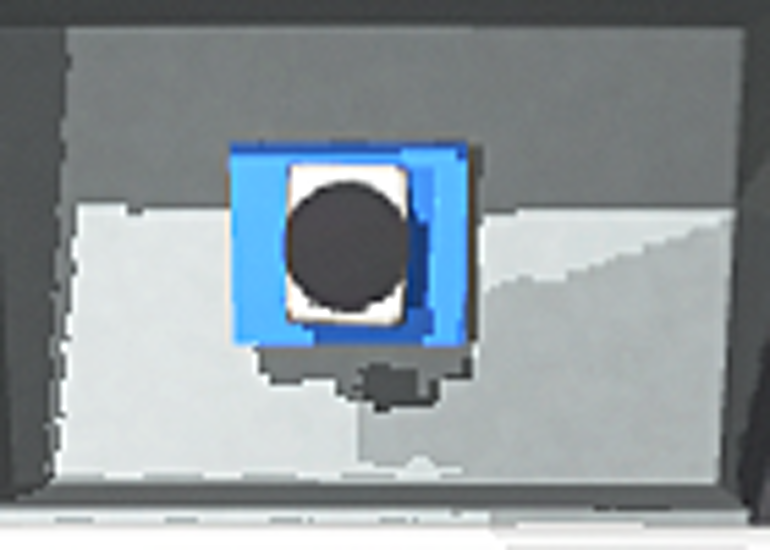

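Body top is at (0.536, 0.220), yaw about -3.6°, matching the gripper's yaw. I'll go above it and descend.

>>> {"name": "carry_out", "arguments": {
  "moves": [
    [[0,0,0,3.4,-0.3,0,6],[0,0,0,3.35,-0.24,0,6],[0,0,0,0,0,4.5,6],[0,0,0,0,0,4.5,6],[0,0,0,0,0,4.5,6],[0,0,0,0,0,4,6],[0,0,0,0,0,2.5,6],[0,0,0,0,0,2,6],[0,0,0,0,0,0,6],[0,0,0,0,0,0,6]]
  ]
}}

```text
t: 8.45
position: [0.5356, 0.2203, 0.1172]
ee_rot: [1.0, -0.03, -0.0, -0.0]
wrist_force: [1.0, 0.1, 0.6]
width: 0.704
```

```bash
python3 - <<'E'
from h import *
from workcell import arm
s=arm.state();print(s["position"],s["wrist_force"],s["width"])
for n in("side","wrist"):
    p,d=arm.grab_frame(n);cv2.imwrite(f"pics/{n}6.png",p[:,:,::-1])
E
```

```text
[0.53559255 0.22031532 0.11717298] [1.04629717 0.12187832 0.59898664] 0.7038968974950394
```

View pics/side6.png

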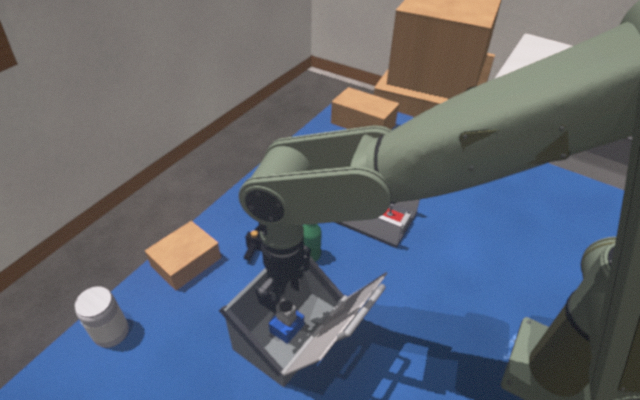

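View pics/wrist6.png

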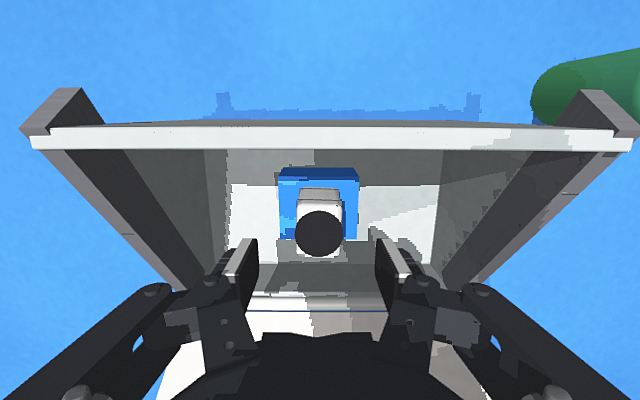

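The tool is centred between the open fingers (cap at (319,232), fingers at ~247 and 387). I'll descend and close.

>>> {"name": "carry_out", "arguments": {
  "moves": [
    [[0,0,0,0,0,3,6],[0,0,0,0,0,2.0,6],[0,0,0,0,0,0.7,6],[0,0,0,0,0,0,6],[0,0,0,0,0,0,2],[0,0,0,0,0,0,1],[0,0,0,0,0,0,1],[0,0,0,0,0,0,1],[0,0,0,0,0,0,1],[0,0,0,0,0,0,1]]
  ]
}}

```text
t: 9.55
position: [0.5373, 0.2204, 0.0617]
ee_rot: [1.0, -0.031, 0.002, -0.0]
wrist_force: [-0.1, -0.3, 7.6]
width: 0.319
```

```bash
python3 - <<'E'
from h import *
from workcell import arm
s=arm.state();print(s["position"],s["wrist_force"],s["width"])
for n in("side","wrist"):
    p,d=arm.grab_frame(n);cv2.imwrite(f"pics/{n}7.png",p[:,:,::-1]);np.savez(f"{n}7.npz",p=p,d=d)
    if n=="wrist":np.save("c7.npy",arm.camera_params(n))
E
```

```text
[0.53729    0.22042495 0.06171315] [-0.09766406 -0.26097591  7.58074598] 0.31903792849931
```

View pics/wrist7.png

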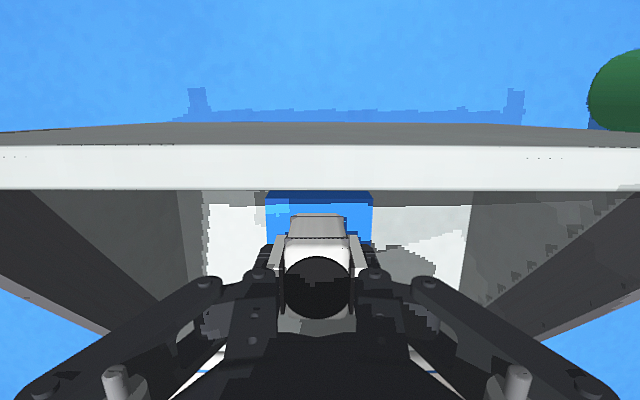

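Gripped at 27 mm opening. Lifting straight up.

>>> {"name": "carry_out", "arguments": {
  "moves": [
    [[0,0,0,0,0,-1,1],[0,0,0,0,0,-1.5,1],[0,0,0,0,0,-2,1],[0,0,0,0,0,-3,1],[0,0,0,0,0,-4,1],[0,0,0,0,0,-4,1],[0,0,0,0,0,-4,1],[0,0,0,0,0,-3,1],[0,0,0,0,0,-1.5,1],[0,0,0,0,0,0,1],[0,0,0,0,0,0,1],[0,0,0,0,0,0,1]]
  ]
}}

```text
t: 10.85
position: [0.534, 0.2197, 0.2966]
ee_rot: [1.0, -0.031, -0.003, 0.001]
wrist_force: [-0.2, 0.0, -3.7]
width: 0.319
```

```bash
python3 - <<'E'
from h import *
from workcell import arm
s=arm.state();print(s["position"],s["wrist_force"],s["width"],s["q"])
for n in("side","wrist","scene"):
    p,d=arm.grab_frame(n);cv2.imwrite(f"pics/{n}8.png",p[:,:,::-1]);np.savez(f"{n}8.npz",p=p,d=d)
    if n=="wrist":np.save("c8.npy",arm.camera_params(n))
E
```

```text
[0.5340157  0.21974161 0.29663116] [-0.17645074  0.03699082 -3.72363851] 0.3188867660219007 [2.40467387e-01 1.73314987e-01 1.44607770e+00 1.25339253e-04
 1.52827573e+00 1.87252819e+00]
```

View pics/wrist8.png

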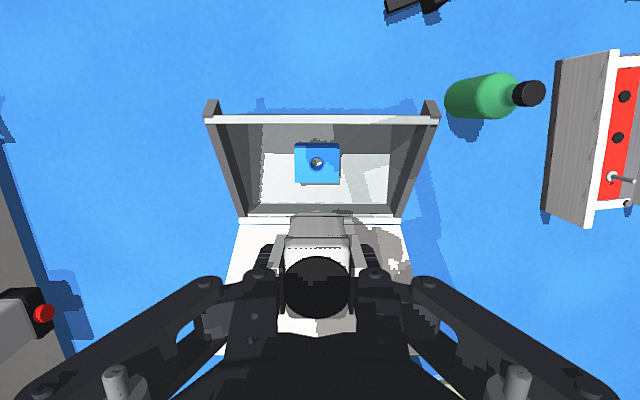

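View pics/side8.png

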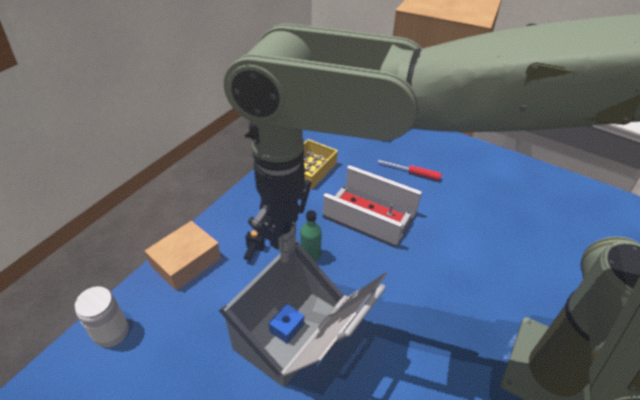

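View pics/scene8.png

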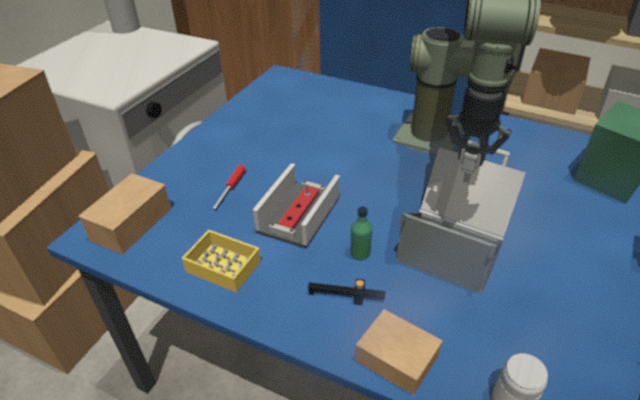

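>>> {"name": "carry_out", "arguments": {
  "moves": [
    [[0,0,-0.05,0,0,0,1],[0,0,-0.047,0,0,0,1],[0,0,0,-0.3,2,0,1],[0,0,0,-0.5,4,0,1],[0,0,0,-0.6,4.5,0,1],[0,0,0,-0.6,4.5,0,1],[0,0,0,-0.6,4.5,0,1],[0,0,0,-0.6,4.5,0,1],[0,0,0,-0.6,4.5,0,1],[0,0,0,-0.6,4.5,0,1],[0,0,0,-0.6,4.5,0,1],[0,0,0,-0.4,3,0,1]]
  ]
}}

```text
t: 12.2
position: [0.4952, -0.1894, 0.299]
ee_rot: [1.0, 0.017, -0.001, 0.0]
wrist_force: [-0.4, 0.2, -4.1]
width: 0.318
```

>>> {"name": "carry_out", "arguments": {
  "moves": [
    [[0,0,0,-0.2,1.6,0,1],[0,0,0,0,0,0,1],[0,0,0,0,0,0,1],[0,0,0,0,0,0,1]]
  ]
}}

```text
t: 12.6
position: [0.495, -0.201, 0.2995]
ee_rot: [1.0, 0.019, -0.0, -0.001]
wrist_force: [0.2, -0.7, -3.3]
width: 0.314
```

```bash
python3 - <<'E'
from h import *
from workcell import arm
s=arm.state();print(s["position"],s["wrist_force"],s["width"],R.from_quat(s["ee_rot"]).as_matrix().round(4))
for n in("side","wrist","scene"):
    p,d=arm.grab_frame(n);cv2.imwrite(f"pics/{n}9.png",p[:,:,::-1]);np.savez(f"{n}9.npz",p=p,d=d)
    if n=="wrist":np.save("c9.npy",arm.camera_params(n))
# stand hole in wrist8
z=np.load("wrist8.npz");p,d=z["p"],z["d"];c=np.load("c8.npy",allow_pickle=True).item();W=cloud(c,d)
cv2.imwrite('pics/w8h.png',cv2.resize(p[130:200,280:355,::-1],None,fx=7,fy=7,interpolation=cv2.INTER_CUBIC))
m=(W[...,2]>.04)&(W[...,2]<.056)&(abs(W[...,0]-.53)<.05)&(abs(W[...,1]-.215)<.05)
print("stand",W[m].mean(0),cv2.minAreaRect(W[m][:,:2].astype(np.float32)))
h=(W[...,2]<.043)&(abs(W[...,0]-.5365)<.012)&(abs(W[...,1]-.22)<.012);print("hole px",np.argwhere(h).mean(0),h.sum())
E
```

```text
[ 0.49495934 -0.20104496  0.29952793] [ 0.19754255 -0.66654539 -3.26442504] 0.31405351508677054 [[ 9.993e-01  3.760e-02 -3.000e-04]
 [ 3.760e-02 -9.993e-01  1.100e-03]
 [-3.000e-04 -1.200e-03 -1.000e+00]]
stand [0.53730714 0.21984306 0.04861185] ((0.5366864204406738, 0.2198711633682251), (0.06019534915685654, 0.05003909021615982), 86.24883270263672)
hole px [163.50434783 316.46086957] 115
```

View pics/wrist9.png

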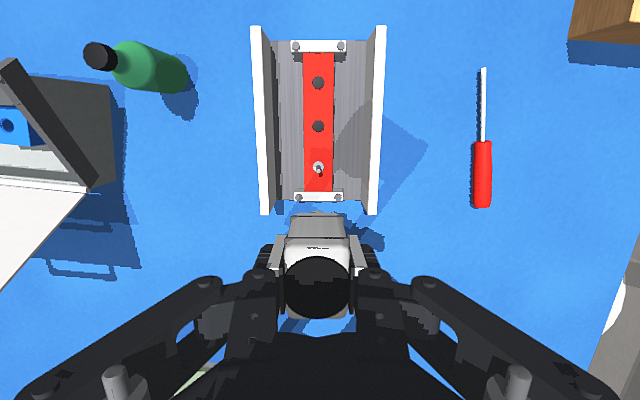

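View pics/w8h.png

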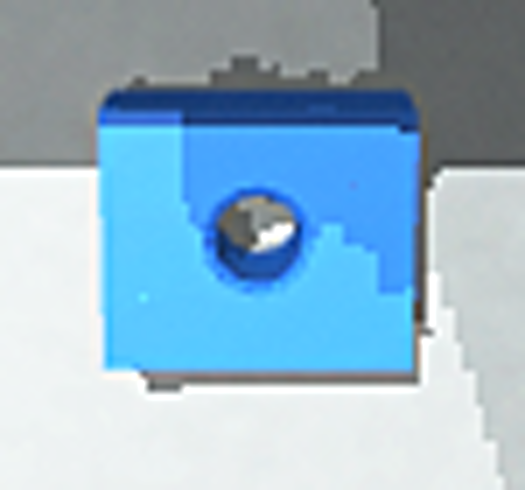

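View pics/scene9.png

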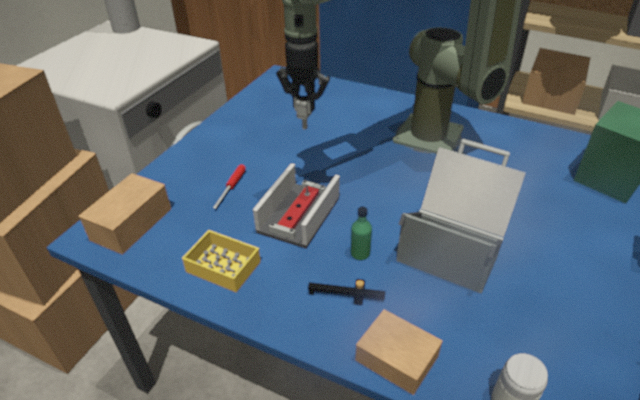

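View pics/side9.png

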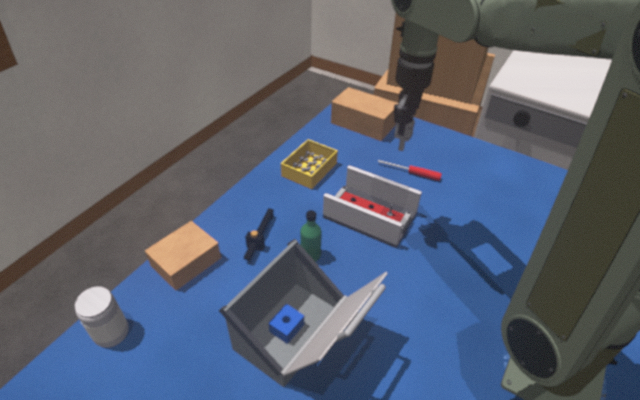

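```bash
python3 - <<'E'
from h import *
z=np.load("wrist9.npz");p,d=z["p"],z["d"];c=np.load("c9.npy",allow_pickle=True).item();W=cloud(c,d)
cv2.imwrite('pics/w9p.png',cv2.resize(p[140:205,285:350,::-1],None,fx=9,fy=9,interpolation=cv2.INTER_CUBIC))
m=(W[...,2]>.045)&(W[...,2]<.08)&(abs(W[...,0]-.494)<.02)&(abs(W[...,1]+.2)<.02)
for lo in (.045,.055,.065):
    k=m&(W[...,2]>lo);print(lo,k.sum(),W[k].mean(0),np.argwhere(k).mean(0))
t=W[m];t=t[t[:,2].argsort()];print(t[-10:].round(4).tolist())
m=(W[...,2]>.08)&(W[...,2]<.095)&(W[...,0]>.42)&(W[...,0]<.68)&(W[...,1]>-.3)&(W[...,1]<-.1)
print("rails",cv2.minAreaRect(W[m][:,:2].astype(np.float32)))
red=(p[...,0]>150)&(p[...,1]<70)&(W[...,1]>-.25)&(W[...,1]<-.15);print("red",cv2.minAreaRect(W[red][:,:2].astype(np.float32)),np.median(W[red],0))
# ray-plane helper
def ray(c,u,v,zz):
    n=cv2.undistortPoints(np.array([[[u,v]]],float),K(c),np.array(c["distortion"])).ravel()
    r=R.from_quat(c["rotation"]).apply([n[0],-n[1],-1]);return c["eye"]+r*(zz-c["eye"][2])/r[2]
c8=np.load("c8.npy",allow_pickle=True).item();print("hole",ray(c8,316.7,164.0,.048))
for n in("c8","c9"):
    cc=np.load(n+".npy",allow_pickle=True).item();print(cc["eye"])
# tool top in 9, 8
for n in("7","8","9"):
    z=np.load(f"wrist{n}.npz");W=cloud(np.load(f"c{n}.npy",allow_pickle=True).item(),z["d"]);q=W[262:310,292:342].reshape(-1,3)
    k=np.linalg.svd(q-q.mean(0),full_matrices=0)[2][2];print(n,"disc",q.mean(0),k)
E
```

```text
0.045 31 [ 0.4941635  -0.2024913   0.06430555] [169. 318.]
0.055 26 [ 0.49399725 -0.20248347  0.06703955] [169.5 318. ]
0.065 19 [ 0.49354512 -0.20248737  0.06963959] [170.21052632 318.        ]
[[0.4951, -0.2011, 0.0698], [0.4927, -0.2051, 0.0699], [0.4952, -0.2037, 0.07], [0.4914, -0.2038, 0.0705], [0.4941, -0.2037, 0.0707], [0.4914, -0.2026, 0.0707], [0.4927, -0.2025, 0.0708], [0.4928, -0.2012, 0.0713], [0.4929, -0.2038, 0.0714], [0.4943, -0.205, 0.0716]]
rails ((0.5485248565673828, -0.20035341382026672), (0.2186269611120224, 0.15127187967300415), 2.0653557777404785)
red ((0.5472320318222046, -0.2004670351743698), (0.1815808117389679, 0.039724502712488174), 2.1500847339630127) [ 0.50130565 -0.20489441  0.03549511]
hole [0.53643008 0.21947724 0.048     ]
[0.60428511 0.21637855 0.43970956]
[ 0.56427151 -0.19787913  0.44277221]Traceback (most recent call last):
  File "<stdin>", line 21, in <module>
    u, s, vh = gufunc(a, signature=signature)
               ~~~~~~^^^^^^^^^^^^^^^^^^^^^^^^
    raise LinAlgError("SVD did not converge")
numpy.linalg.LinAlgError: SVD did not converge
```

View pics/w9p.png

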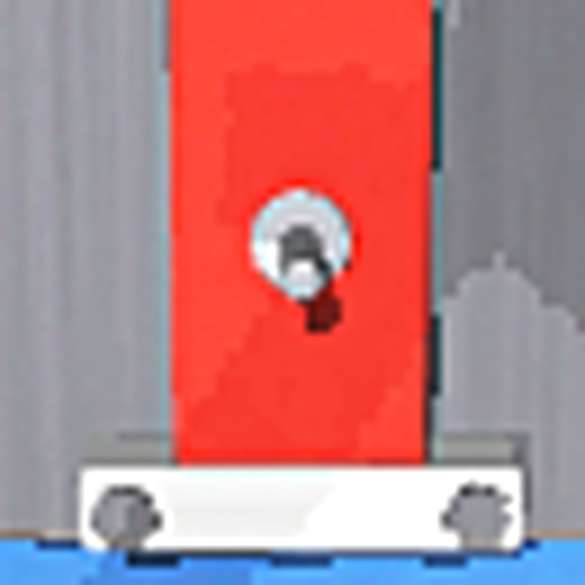

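>>> {"name": "carry_out", "arguments": {
  "moves": [
    [[0,0,0,-0.1,0.1,2,1],[0,0,0,0,0,3,1],[0,0,0,0,0,3,1],[0,0,0,0,0,3,1],[0,0,0,0,0,2,1],[0,0,0,0,0,1.5,1],[0,0,0,0,0,0,1],[0,0,0,0,0,0,1],[0,0,0,0,0,0,1]]
  ]
}}

```text
t: 13.65
position: [0.495, -0.2039, 0.1564]
ee_rot: [1.0, 0.018, 0.001, 0.001]
wrist_force: [0.1, -0.7, -4.3]
width: 0.32
```

```bash
python3 - <<'E'
from h import *
from workcell import arm
s=arm.state();print(s["position"],s["wrist_force"],s["width"],R.from_quat(s["ee_rot"]).as_matrix().round(4))
t=s["position"]
for n in("side","wrist","scene"):
    p,d=arm.grab_frame(n);np.savez(f"{n}10.npz",p=p,d=d);c=arm.camera_params(n)
    if n=="wrist":np.save("c10.npy",c);cv2.imwrite("pics/wrist10.png",p[:,:,::-1]);continue
    u,v=proj(c,[[.4932,-.2027,.07]])[0].astype(int);print(n,"pin",u,v,"nose",proj(c,[[t[0]-.0009,t[1]-.0008,t[2]-.0487]]))
    cv2.imwrite(f"pics/{n}10.png",cv2.resize(p[v-75:v+40,u-60:u+60,::-1],None,fx=5,fy=5,interpolation=cv2.INTER_CUBIC));print("crop",u-60,v-75)
for n in("7","8","9","10"):
    z=np.load(f"wrist{n}.npz");W=cloud(np.load(f"c{n}.npy",allow_pickle=True).item(),z["d"]);q=W[266:305,297:337].reshape(-1,3);q=q[np.isfinite(q).all(1)]
    if len(q)>50:k=np.linalg.svd(q-q.mean(0),full_matrices=0)[2][2];print(n,"disc",q.mean(0),k)
E
```

```text
[ 0.49495897 -0.20394517  0.15635575] [ 0.05404018 -0.69768541 -4.31450687] 0.31971452011102236 [[ 0.9993  0.0364  0.0026]
 [ 0.0364 -0.9993 -0.0015]
 [ 0.0025  0.0016 -1.    ]]
side pin 391 204 nose [[393.47750089 192.93963838]]
crop 331 129
scene pin 307 184 nose [[305.80498395 174.00675488]]
crop 247 109
7 disc [0.53844698 0.22094144 0.09848306] [ 0.00457039  0.00235657 -0.99998678]
8 disc [0.53584033 0.22040979 0.33377343] [ 6.73797157e-03 -5.52670760e-04  9.99977147e-01]
9 disc [ 0.49631344 -0.20041964  0.33653444] [ 0.00206181 -0.00260123 -0.99999449]
10 disc [ 0.49599293 -0.2032958   0.19309682] [-0.00509346  0.00388991  0.99997946]
```

View pics/side10.png

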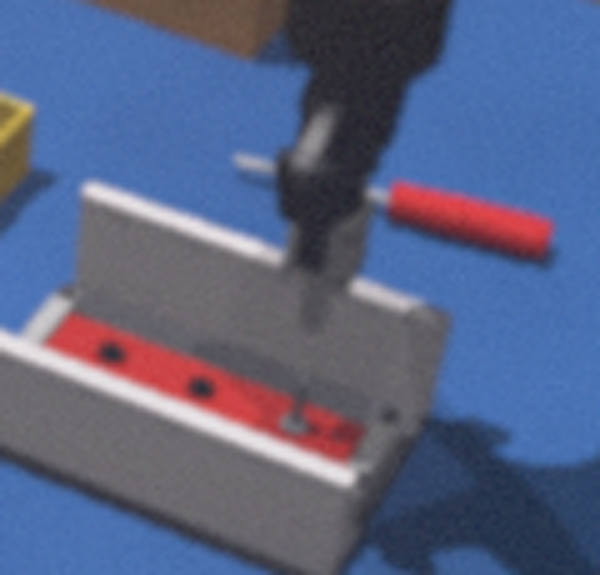

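View pics/scene10.png

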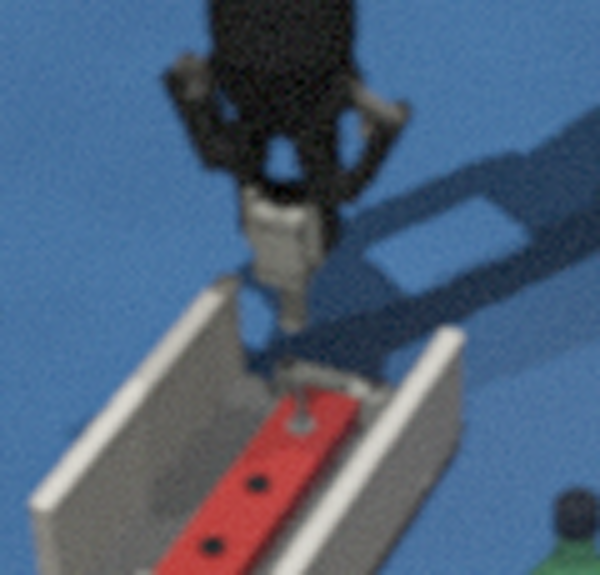

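View pics/wrist10.png

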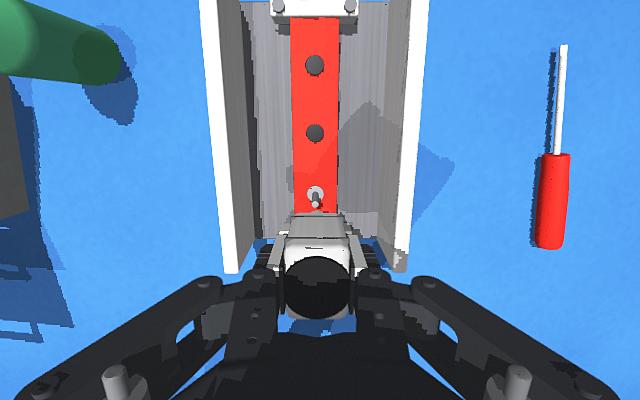

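```bash
cat > fin.py <<'E'
from h import *
def ray(c,u,v,zz):
    n=cv2.undistortPoints(np.array([[[u,v]]],float),K(c),np.array(c["distortion"])).ravel()
    r=R.from_quat(c["rotation"]).apply([n[0],-n[1],-1]);return c["eye"]+r*(zz-c["eye"][2])/r[2]
def run(n):
    z=np.load(f"wrist{n}.npz");p,d=z["p"],z["d"];c=np.load(f"c{n}.npy",allow_pickle=True).item();W=cloud(c,d)
    q=W[266:305,297:337,2];zd=np.nanmedian(q)
    m=(abs(W[...,2]-zd)<.006)
    m[:240]=0;m[325:]=0;m[:,:270]=0;m[:,365:]=0
    dark=m&(p.max(2)<75)
    D=W[dark];print(n,"zd",zd,"disc dark n",dark.sum(),D.min(0),D.max(0),"mid",(D.min(0)+D.max(0))/2)
    # row/col extents
    rr=np.argwhere(dark);print(" px rows",rr[:,0].min(),rr[:,0].max(),"cols",rr[:,1].min(),rr[:,1].max())
    (x,y),rad=cv2.minEnclosingCircle(D[:,:2].astype(np.float32));print(" circ",x,y,rad)
    m=(W[...,2]>.063)&(W[...,2]<.08)&(abs(W[...,0]-.494)<.02)&(abs(W[...,1]+.2)<.02)
    if m.sum():print(" pin",m.sum(),W[m].mean(0))
    cv2.imwrite(f"pics/disc{n}.png",cv2.resize(p[225:330,260:375,::-1],None,fx=5,fy=5,interpolation=cv2.INTER_CUBIC))
    if n==10: cv2.imwrite(f"pics/pin{n}.png",cv2.resize(p[170:225,285:345,::-1],None,fx=9,fy=9,interpolation=cv2.INTER_CUBIC))
    m10=(W[...,2]>.08)&(W[...,2]<.095)&(W[...,0]>.4)&(W[...,0]<.68)&(W[...,1]>-.3)&(W[...,1]<-.1)
for n in (7,8,9,10): run(n)
from workcell import arm
P=[]
for i in range(6):
    P.append(arm.state()["position"]);arm.grab_frame("side")
print(np.array(P).round(4),np.mean(P,0))
E
python3 fin.py
```

```text
7 zd 0.09846901517357928 disc dark n 4061 [0.51920548 0.20200765 0.0928451 ] [0.55133465 0.23834403 0.10444271] mid [0.53527007 0.22017584 0.09864391]
 px rows 256 318 cols 270 364
 circ 0.539432168006897 0.22066761553287506 0.020362332463264465
8 zd 0.3337758579164743 disc dark n 4070 [0.5168665  0.20152511 0.3277776 ] [0.551071   0.23761819 0.33977219] mid [0.53396875 0.21957165 0.33377489]
 px rows 248 318 cols 270 364
 circ 0.5359835028648376 0.2202185094356537 0.020861681550741196
 pin 41 [ 0.49285633 -0.20060974  0.06784648]
9 zd 0.33653084118961574 disc dark n 4082 [ 0.47940877 -0.21889741  0.33060162] [ 0.51207326 -0.18201888  0.34252985] mid [ 0.49574101 -0.20045814  0.33656573]
 px rows 248 318 cols 270 364
 circ 0.4970037043094635 -0.20058204233646393 0.02048090472817421
 pin 21 [ 0.49372939 -0.20248294  0.06915288]
10 zd 0.19310847896140132 disc dark n 4061 [ 0.47694494 -0.22117955  0.18719887] [ 0.50879064 -0.18494038  0.19901474] mid [ 0.49286779 -0.20305996  0.1931068 ]
 px rows 256 318 cols 270 364
 circ 0.4960756301879883 -0.20351165533065796 0.020834799855947495
 pin 52 [ 0.49356894 -0.20235509  0.06932038]
[[ 0.4947 -0.204   0.1562]
 [ 0.4945 -0.204   0.1559]
 [ 0.4943 -0.2039  0.1557]
 [ 0.4941 -0.2038  0.1554]
 [ 0.494  -0.2038  0.1552]
 [ 0.4939 -0.2037  0.1551]] [ 0.49424258 -0.20387511  0.15557944]
```

```bash
sleep 1
```

```text
(no output)
```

View pics/disc10.png

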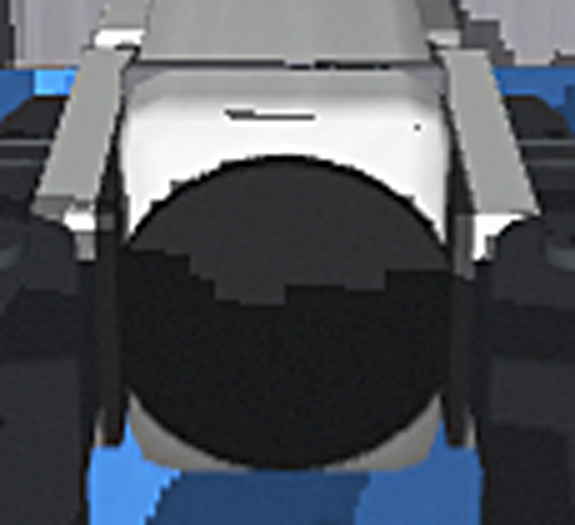

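View pics/pin10.png

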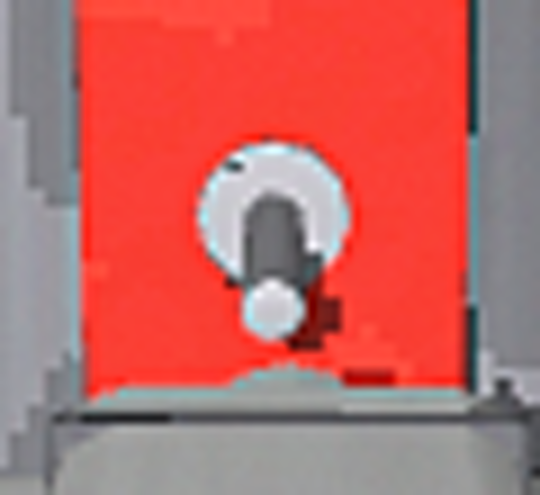

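```bash
sed -n 1,5p fin.py > ray.py; python3 - <<'E'
from ray import *
c=np.load("c10.npy",allow_pickle=True).item()
print("pin",ray(c,315.2,204.4,.07))
D=.1931
# disc edges front/back, left/right
print("front/back",ray(c,317,225+155/5,D),ray(c,317,225+468/5,D)); print("l/r",ray(c,260+122/5,288,D),ray(c,260+448/5,288,D))
c9=np.load("c9.npy",allow_pickle=True).item();print("pin9",ray(c9,318.9,171.1,.07), "tilt mats",c["rotation"])
from workcell import arm
P=[]
for i in range(6):
    P.append(arm.state()["position"]);p,d=arm.grab_frame("wrist")
print(np.array(P)[[0,-1]]);np.savez("wrist11.npz",p=p,d=d);c=arm.camera_params("wrist");np.save("c11.npy",c)
W=cloud(c,d);m=(W[...,2]>.063)&(W[...,2]<.08)&(abs(W[...,0]-.494)<.02)&(abs(W[...,1]+.2)<.02);print(W[m].mean(0))
D=np.nanmedian(W[266:305,297:337,2]);print(D,ray(c,317,225+155/5,D),ray(c,317,225+468/5,D),ray(c,315.2,204.4,.07),ray(c,260+285/5,288,D))
cv2.imwrite("pics/disc11.png",cv2.resize(p[170:330,260:375,::-1],None,fx=3.6,fy=3.6,interpolation=cv2.INTER_CUBIC))
print(R.from_quat(arm.state()["ee_rot"]).as_matrix().round(4))
E
```

```text
Traceback (most recent call last):
  File "ray.py", line 5
    def run(n):
               ^
IndentationError: expected an indented block after function definition on line 5
```

```bash
sed -n 1,4p fin.py > ray.py; python3 - <<'E'
from ray import *
c=np.load("c10.npy",allow_pickle=True).item()
print("pin",ray(c,315.2,204.4,.07))
D=.1931
print("front/back",ray(c,317,225+155/5,D),ray(c,317,225+468/5,D)); print("l/r",ray(c,260+122/5,288,D),ray(c,260+448/5,288,D))
c9=np.load("c9.npy",allow_pickle=True).item();print("pin9",ray(c9,318.9,171.1,.07), "tilt mats",c["rotation"])
from workcell import arm
P=[]
for i in range(6):
    P.append(arm.state()["position"]);p,d=arm.grab_frame("wrist")
print(np.array(P)[[0,-1]]);np.savez("wrist11.npz",p=p,d=d);c=arm.camera_params("wrist");np.save("c11.npy",c)
W=cloud(c,d);m=(W[...,2]>.063)&(W[...,2]<.08)&(abs(W[...,0]-.494)<.02)&(abs(W[...,1]+.2)<.02);print(W[m].mean(0))
D=np.nanmedian(W[266:305,297:337,2]);print(D,ray(c,317,225+155/5,D),ray(c,317,225+468/5,D),ray(c,315.2,204.4,.07),ray(c,260+285/5,288,D))
cv2.imwrite("pics/disc11.png",cv2.resize(p[170:330,260:375,::-1],None,fx=3.6,fy=3.6,interpolation=cv2.INTER_CUBIC))
print(R.from_quat(arm.state()["ee_rot"]).as_matrix().round(4))
E
```

```text
pin [ 0.49252241 -0.20263371  0.07      ]
front/back [ 0.50923057 -0.20302287  0.1931    ] [ 0.47966184 -0.20407964  0.1931    ]
l/r [ 0.49418362 -0.19010803  0.1931    ] [ 0.49509239 -0.21698808  0.1931    ]
pin9 [ 0.4924986  -0.20368233  0.07      ] tilt mats [-0.10023344  0.09537335 -0.68798979  0.71240946]
[[ 0.49386348 -0.20373404  0.15498836]
 [ 0.4937651  -0.20363458  0.15470714]]
[ 0.49383654 -0.20232113  0.06928652]
0.1914802644362808 [ 0.50829794 -0.20264619  0.19148026] [ 0.47868256 -0.20369557  0.19148026] [ 0.49174459 -0.20204059  0.07      ] [ 0.49370347 -0.20316324  0.19148026]
[[ 9.994e-01  3.580e-02 -1.000e-04]
 [ 3.580e-02 -9.994e-01  1.000e-04]
 [-1.000e-04 -1.000e-04 -1.000e+00]]
```

View pics/disc11.png

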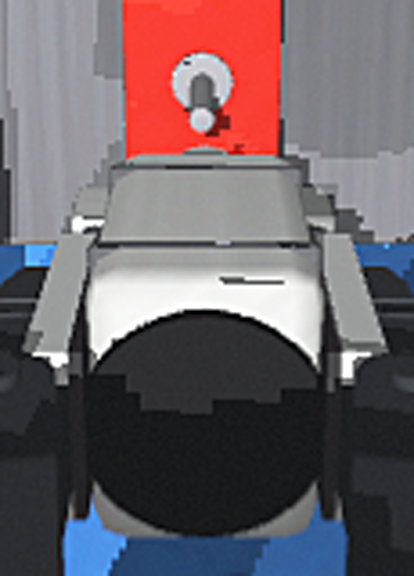

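The tool is vertical. Its cap centre is within about 1 mm of the pin tip, with the tip at ~(316,203) in the last wrist view. Now the last 2.5 cm, slowly, with a small correction.

>>> {"name": "carry_out", "arguments": {
  "moves": [
    [[0,0,0,-0.06,-0.06,0.3,1],[0,0,0,0,0,0.4,1],[0,0,0,0,0,0.5,1],[0,0,0,0,0,0.5,1],[0,0,0,0,0,0.4,1],[0,0,0,0,0,0.3,1],[0,0,0,0,0,0.1,1],[0,0,0,0,0,0,1],[0,0,0,0,0,0,1],[0,0,0,0,0,0,1],[0,0,0,0,0,0,1],[0,0,0,0,0,0,1]]
  ]
}}

```text
t: 15.6
position: [0.4933, -0.2031, 0.1299]
ee_rot: [1.0, 0.018, 0.0, 0.0]
wrist_force: [0.2, -0.3, -3.9]
width: 0.32
```

>>> {"name": "carry_out", "arguments": {
  "moves": [
    [[0,0,0,0,0,0,1],[0,0,0,0,0,0,1],[0,0,0,0,0,0,1],[0,0,0,0,0,0,1],[0,0,0,0,0,0,1],[0,0,0,0,0,0,1]]
  ]
}}

```text
t: 16.2
position: [0.4932, -0.2031, 0.1298]
ee_rot: [1.0, 0.018, 0.0, -0.0]
wrist_force: [-0.0, 0.2, -3.2]
width: 0.319
```

```bash
python3 - <<'E'
from ray import *
from workcell import arm
s=arm.state();print(s["position"],s["wrist_force"],s["width"],np.abs(s["dq"]).max(),R.from_quat(s["ee_rot"]).as_matrix().round(4))
t=s["position"]
for n in("side","scene","wrist"):
    p,d=arm.grab_frame(n);c=arm.camera_params(n)
    if n=="wrist":
        W=cloud(c,d);D=np.nanmedian(W[266:305,297:337,2]);print("disc",D,ray(c,317,287.3,D),"nose z",D-.085)
        m=(W[...,2]>.06)&(W[...,2]<.08)&(abs(W[...,0]-.494)<.02)&(abs(W[...,1]+.2)<.02);print("pin",m.sum(),W[m].mean(0) if m.any() else 0)
        cv2.imwrite("pics/wrist12.png",cv2.resize(p[170:330,240:395,::-1],None,fx=3.6,fy=3.6,interpolation=cv2.INTER_CUBIC));continue
    u,v=proj(c,[[.4929,-.2026,.07]])[0];print(n,"pin",u,v,"nose",proj(c,[[t[0],t[1],t[2]-.0487]]));u=int(u);v=int(v)
    cv2.imwrite(f"pics/{n}12.png",cv2.resize(p[v-40:v+30,u-40:u+40,::-1],None,fx=8,fy=8,interpolation=cv2.INTER_CUBIC));print("crop",u-40,v-40)
    cv2.imwrite(f"pics/{n}12f.png",p[:,:,::-1])
print(arm.state()["position"],arm.state()["t"])
E
```

```text
[ 0.49319584 -0.20307554  0.12977982] [-0.01392767  0.23919813 -3.20647421] 0.31860714113158456 0.0024937644344331343 [[ 0.9994  0.0358  0.    ]
 [ 0.0358 -0.9994  0.    ]
 [ 0.     -0.     -1.    ]]
side pin 391.5832196389267 204.14960237211955 nose [[392.12412047 200.93892749]]
crop 351 164
scene pin 307.16350611839874 184.9285028026776 nose [[306.82666903 181.76058897]]
crop 267 144
disc 0.16653505453699402 [ 0.49344521 -0.20257359  0.16653505] nose z 0.08153505453699401
pin 40 [ 0.49533745 -0.20231019  0.06617053]
[ 0.4932101  -0.20307896  0.12981274] 16.35
```

View pics/side12.png

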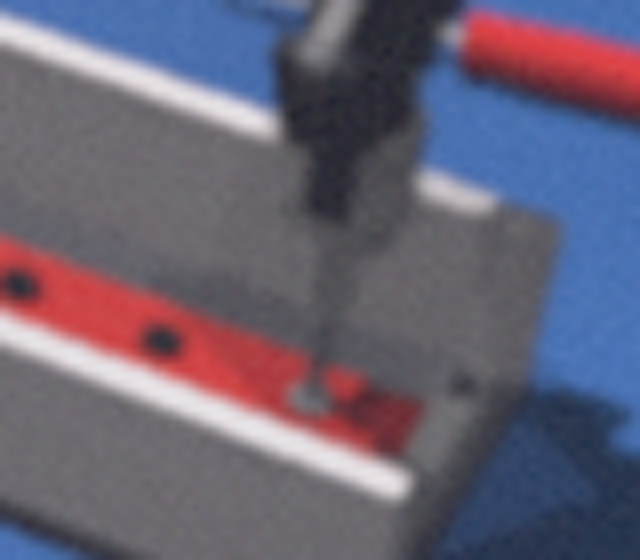

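View pics/scene12.png

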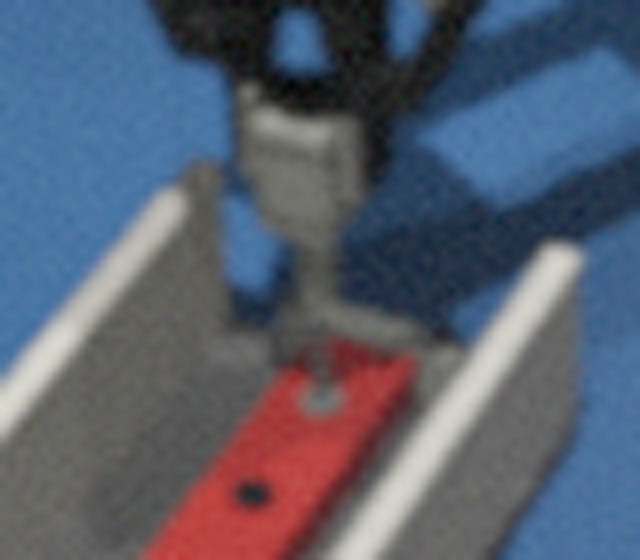

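View pics/wrist12.png

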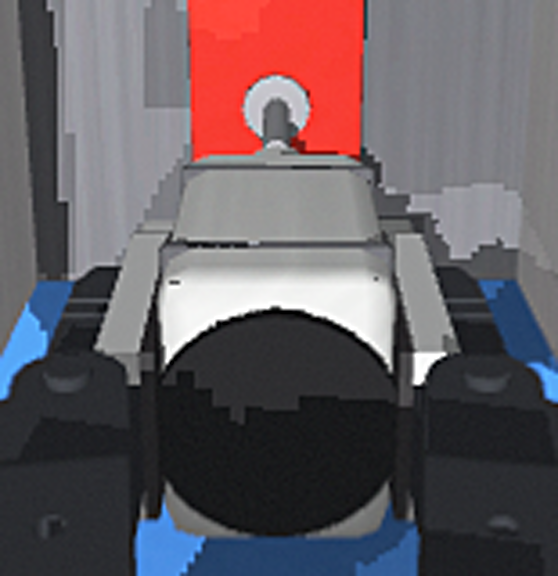

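View pics/side12f.png

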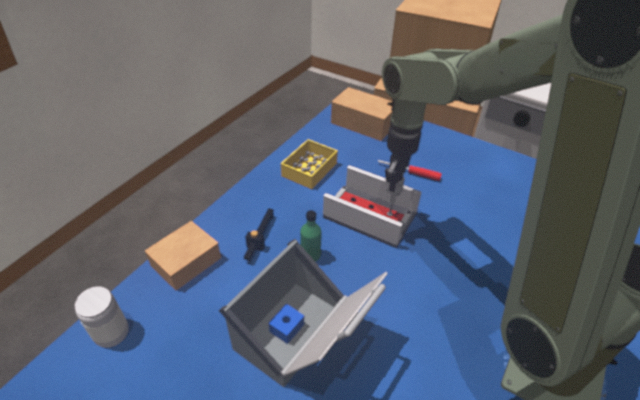

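Both views show the nose directly over the pin with a gap. The arm is still and the force is only the tool's weight. Handing in.

```bash
python3 -c "
from workcell import arm
arm.hand_in();print(arm.state()['t'],arm.state()['position'])"
```

```text
the job is handed in; nothing more can be done
the job is handed in; nothing more can be done
```

I finished the task and handed it in at about 16.4 s of the 61 s allowed; no verdict is reported.

- **Flap:** I swung it open by its bar with closed fingers from behind, to about 1.4 rad. The last picture shows it still open.
- **Tool:** I gripped it across its 28 mm side, lifted it straight out of the stand and carried it to the pin. The nose was about 25 cm above the table on the way, above the 150 mm bottle.
- **Final pose:** The nose is about 11 mm above the pin tip and within about 1 mm sideways, by wrist-camera measurement. The tool axis is vertical to within the reading, and its yaw is 0.036 rad, matching the jig.
- **Contact:** The wrist force was about 3.2 N, roughly the tool's weight, so nothing suggests the nose is touching anything. The grip opening held at about 27 mm.
- **Other objects:** The bottle, marking gauge and screwdriver look unmoved in the last pictures. I did not re-measure their positions.

**Disagreements:**
- The flap seemed to start about 0.07 rad open rather than fully closed.
- The last wrist depth average put the pin 2 mm further forward. The tool hid part of the tip in that view, so I went by the earlier clear view and by the scene and side pictures, in which the nose lines up with the pin.

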